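# Leak-test the filter manifold

## Task

Leak-test the filter manifold: put every blanking cap that is in the tray on a port of its own, centred and upright, then slide the vent grip to its white test mark, and after that pull the sprung test plunger out until its pointer stands within its white mark, hold it there for two seconds and let it go fully home. Then, with the caps still on, slide the vent fully back to its start of travel (open), and last of all put the caps back upright in the tray. Leave the bottle, beaker and jar alone.

Things in the scene. Friction and masses are not known exactly. Their poses are not given: they have to be found in the camera images.
- cap0: loose blanking cap: flat black rubber disc 60 mm diameter, 14 mm high, with an upright plain metal stem 20 mm diameter and 40 mm tall on its middle (total height 54 mm), about 0.22 kg, low centre of mass. Origin: centre of the disc's underside; z up along the stem. May be absent (None). All caps are alike.
- cap1: loose blanking cap: flat black rubber disc 60 mm diameter, 14 mm high, with an upright plain metal stem 20 mm diameter and 40 mm tall on its middle (total height 54 mm), about 0.22 kg, low centre of mass. Origin: centre of the disc's underside; z up along the stem. May be absent (None). All caps are alike.
- cap2: loose blanking cap: flat black rubber disc 60 mm diameter, 14 mm high, with an upright plain metal stem 20 mm diameter and 40 mm tall on its middle (total height 54 mm), about 0.22 kg, low centre of mass. Origin: centre of the disc's underside; z up along the stem. May be absent (None). All caps are alike.
- cap3: loose blanking cap: flat black rubber disc 60 mm diameter, 14 mm high, with an upright plain metal stem 20 mm diameter and 40 mm tall on its middle (total height 54 mm), about 0.22 kg, low centre of mass. Origin: centre of the disc's underside; z up along the stem. May be absent (None). All caps are alike.
- manifold: fixed filter manifold: flat steel block 120 (x) by 280 (y) by 20 mm high, flat top with three port faces in a row along its y, 90 mm apart. Origin: centre of the underside
- port0 (a point): first port of the manifold: centre of a round port face (black ring 60 mm outside diameter, the size of a cap's disc) drawn flush on the manifold's flat top; the point lies in the top face, z up. Any cap may sit on any port, one to a port; a port without a cap seals itself
- port1 (a point): middle port of the manifold: centre of a round port face (black ring 60 mm outside diameter, the size of a cap's disc) drawn flush on the manifold's flat top; the point lies in the top face, z up. Any cap may sit on any port, one to a port; a port without a cap seals itself
- port2 (a point): last port of the manifold: centre of a round port face (black ring 60 mm outside diameter, the size of a cap's disc) drawn flush on the manifold's flat top; the point lies in the top face, z up. Any cap may sit on any port, one to a port; a port without a cap seals itself
- tray: fixed grey open cap tray, 190 by 190 mm outside, walls 4 mm thick and 12 mm high, floor 4 mm thick. Origin: centre of the underside, x and y along its sides. The caps start in it, about 80 mm apart in two rows of two places (at +-40 mm in its x and y)
- tray_floor (a point): centre of the tray's inner floor, axes as the tray
- vent_base: fixed vent valve: dark grey track housing 70 (x, from -22 to +48 mm) by 150 (y) by 14 mm high. Origin: on the underside below the middle of the track; the grip slides along its y
- vent (a joint): vent slide position in m, 0 = fully back at the -y end of the track (vent open), grows to 0.10 towards the housing's +y; stays where it is left, about 1.5 N to move
- vent_grip (a point): point on the centre line of the vent's plain metal upright grip block (28 mm across the track in x, 20 mm along it, 40 mm tall, its top 12 mm above this point), axes as the housing. A small white index line on its +x side is level with this point along y
- vent_mark: test mark of the vent: white flat band 8 mm wide along the track, lying on the housing at +x beside the grip's path, centred 33 mm from the track's centre line (look only, cannot be touched). Axes as the housing; its origin's y is the middle of the band. The grip is at the mark when vent_grip has the same y in this frame
- gauge_base: fixed test plunger unit: dark grey bed 280 (x, from -100 to +180 mm) by 92 (y, from -37 to +55 mm) by 8 mm with a white barrel (38 mm diameter, axis 30 mm up) standing at its +x end from x = 49 mm on. Origin: on the bed's underside, below the handle's home position; the plunger is drawn out towards -x of this frame
- plunger (a joint): how far the plunger is pulled out, in m: 0 = fully home, end stop at 0.105. A spring always pulls it home: about 4 N at 0, 70 N/m more, so about 10 N at 0.09; it returns by itself when let go
- plunger_handle (a point): middle of the top edge of the plunger's plain metal upright handle plate: 12 mm thick along the pull, 44 mm wide, reaching from this point 70 mm down; axes as gauge_base. The rod (10 mm diameter) runs back to the barrel 56 mm below this point and cannot be touched; at home 43 mm are free between plate and barrel
- plunger_pointer (a point): tip of the small steel pointer at the foot of the handle, on its +y side, 72 mm below plunger_handle, level with the plate's middle along the pull; moves with the plunger
- pull_mark: pull mark: white flat band 8 mm wide along the pull, lying on the bed at +y (34 to 52 mm from the rod's line) beside the pointer's path (look only, cannot be touched). Axes as gauge_base; its origin's x is the middle of the band. The plunger is at the mark when plunger_pointer has x = 0 in this frame
- wash_bottle: bystander: white bottle with red cap, 62 mm diameter, 150 mm tall, origin under its centre
- beaker: bystander: glass beaker, 68 mm diameter, 85 mm tall, origin under its centre
- jar: bystander: amber jar, 60 mm diameter, 70 mm tall, origin under its centre

How it is judged:
On the way, in this order (a step that is already met when the one before it is completed fails the run):
1. every cap stands released, upright and centred on a port of its own (((horizontal distance between cap0 and port0 below 0.008 m and z of cap0 in the frame of port0 between -0.004 and 0.004 m) or (horizontal distance between cap0 and port1 below 0.008 m and z of cap0 in the frame of port1 between -0.004 and 0.004 m) or (horizontal distance between cap0 and port2 below 0.008 m and z of cap0 in the frame of port2 between -0.004 and 0.004 m)) and ((horizontal distance between cap1 and port0 below 0.008 m and z of cap1 in the frame of port0 between -0.004 and 0.004 m) or (horizontal distance between cap1 and port1 below 0.008 m and z of cap1 in the frame of port1 between -0.004 and 0.004 m) or (horizontal distance between cap1 and port2 below 0.008 m and z of cap1 in the frame of port2 between -0.004 and 0.004 m)) and ((horizontal distance between cap2 and port0 below 0.008 m and z of cap2 in the frame of port0 between -0.004 and 0.004 m) or (horizontal distance between cap2 and port1 below 0.008 m and z of cap2 in the frame of port1 between -0.004 and 0.004 m) or (horizontal distance between cap2 and port2 below 0.008 m and z of cap2 in the frame of port2 between -0.004 and 0.004 m)) and ((horizontal distance between cap3 and port0 below 0.008 m and z of cap3 in the frame of port0 between -0.004 and 0.004 m) or (horizontal distance between cap3 and port1 below 0.008 m and z of cap3 in the frame of port1 between -0.004 and 0.004 m) or (horizontal distance between cap3 and port2 below 0.008 m and z of cap3 in the frame of port2 between -0.004 and 0.004 m)) and angle between each of cap0, cap1, cap2, cap3's own z axis and vertical below 0.1 rad and contact force between the fingers and cap0 below 0.5 N and contact force between the fingers and cap1 below 0.5 N and contact force between the fingers and cap2 below 0.5 N and contact force between the fingers and cap3 below 0.5 N), for 0.2 s.
2. the vent grip is at its test mark, caps on (y of vent_grip in the frame of vent_mark between -0.004 and 0.004 m and ((horizontal distance between cap0 and port0 below 0.008 m and z of cap0 in the frame of port0 between -0.004 and 0.004 m) or (horizontal distance between cap0 and port1 below 0.008 m and z of cap0 in the frame of port1 between -0.004 and 0.004 m) or (horizontal distance between cap0 and port2 below 0.008 m and z of cap0 in the frame of port2 between -0.004 and 0.004 m)) and ((horizontal distance between cap1 and port0 below 0.008 m and z of cap1 in the frame of port0 between -0.004 and 0.004 m) or (horizontal distance between cap1 and port1 below 0.008 m and z of cap1 in the frame of port1 between -0.004 and 0.004 m) or (horizontal distance between cap1 and port2 below 0.008 m and z of cap1 in the frame of port2 between -0.004 and 0.004 m)) and ((horizontal distance between cap2 and port0 below 0.008 m and z of cap2 in the frame of port0 between -0.004 and 0.004 m) or (horizontal distance between cap2 and port1 below 0.008 m and z of cap2 in the frame of port1 between -0.004 and 0.004 m) or (horizontal distance between cap2 and port2 below 0.008 m and z of cap2 in the frame of port2 between -0.004 and 0.004 m)) and ((horizontal distance between cap3 and port0 below 0.008 m and z of cap3 in the frame of port0 between -0.004 and 0.004 m) or (horizontal distance between cap3 and port1 below 0.008 m and z of cap3 in the frame of port1 between -0.004 and 0.004 m) or (horizontal distance between cap3 and port2 below 0.008 m and z of cap3 in the frame of port2 between -0.004 and 0.004 m)) and angle between each of cap0, cap1, cap2, cap3's own z axis and vertical below 0.1 rad), for 0.2 s.
3. the plunger is held at the pull mark for 1.5 s, with the caps on and the vent at its test mark (all of step 2 and x of plunger_pointer in the frame of pull_mark between -0.004 and 0.004 m), for 1.5 s.
4. the plunger is fully home again, caps on, vent still at its mark (all of step 2 and value of joint plunger below 0.004 m), for 0.2 s.
5. the vent is slid fully back, caps still on (value of joint vent below 0.006 m and ((horizontal distance between cap0 and port0 below 0.008 m and z of cap0 in the frame of port0 between -0.004 and 0.004 m) or (horizontal distance between cap0 and port1 below 0.008 m and z of cap0 in the frame of port1 between -0.004 and 0.004 m) or (horizontal distance between cap0 and port2 below 0.008 m and z of cap0 in the frame of port2 between -0.004 and 0.004 m)) and ((horizontal distance between cap1 and port0 below 0.008 m and z of cap1 in the frame of port0 between -0.004 and 0.004 m) or (horizontal distance between cap1 and port1 below 0.008 m and z of cap1 in the frame of port1 between -0.004 and 0.004 m) or (horizontal distance between cap1 and port2 below 0.008 m and z of cap1 in the frame of port2 between -0.004 and 0.004 m)) and ((horizontal distance between cap2 and port0 below 0.008 m and z of cap2 in the frame of port0 between -0.004 and 0.004 m) or (horizontal distance between cap2 and port1 below 0.008 m and z of cap2 in the frame of port1 between -0.004 and 0.004 m) or (horizontal distance between cap2 and port2 below 0.008 m and z of cap2 in the frame of port2 between -0.004 and 0.004 m)) and ((horizontal distance between cap3 and port0 below 0.008 m and z of cap3 in the frame of port0 between -0.004 and 0.004 m) or (horizontal distance between cap3 and port1 below 0.008 m and z of cap3 in the frame of port1 between -0.004 and 0.004 m) or (horizontal distance between cap3 and port2 below 0.008 m and z of cap3 in the frame of port2 between -0.004 and 0.004 m)) and angle between each of cap0, cap1, cap2, cap3's own z axis and vertical below 0.1 rad and value of joint plunger below 0.004 m), for 0.2 s.
At the end, for the whole second after the job is handed in: All caps present stand upright (within 0.1 rad) and still on the tray floor, centres within 75 mm of its middle in its x and y; vent fully back (6 mm), plunger home (4 mm). On the way: caps centred on ports within 8 mm, vent and plunger within 4 mm of the middle of their marks (x of cap0 in the frame of tray_floor between -0.075 and 0.075 m and y of cap0 in the frame of tray_floor between -0.075 and 0.075 m and z of cap0 in the frame of tray_floor between -0.005 and 0.005 m and angle between each of cap0, cap1, cap2, cap3's own z axis and vertical below 0.1 rad and linear speed of each of cap0, cap1, cap2, cap3 below 0.02 m/s and x of cap1 in the frame of tray_floor between -0.075 and 0.075 m and y of cap1 in the frame of tray_floor between -0.075 and 0.075 m and z of cap1 in the frame of tray_floor between -0.005 and 0.005 m and x of cap2 in the frame of tray_floor between -0.075 and 0.075 m and y of cap2 in the frame of tray_floor between -0.075 and 0.075 m and z of cap2 in the frame of tray_floor between -0.005 and 0.005 m and x of cap3 in the frame of tray_floor between -0.075 and 0.075 m and y of cap3 in the frame of tray_floor between -0.075 and 0.075 m and z of cap3 in the frame of tray_floor between -0.005 and 0.005 m and value of joint vent below 0.006 m and value of joint plunger below 0.004 m); the robot touches nothing.
It fails at once if the wash_bottle is knocked aside or over (distance of wash_bottle from where it was at the start of the episode above 0.03 m or angle between wash_bottle's own z axis and vertical above 0.4 rad).
It fails at once if the beaker is knocked aside or over (distance of beaker from where it was at the start of the episode above 0.03 m or angle between beaker's own z axis and vertical above 0.4 rad).
It fails at once if the jar is knocked aside or over (distance of jar from where it was at the start of the episode above 0.03 m or angle between jar's own z axis and vertical above 0.4 rad).
Of cap0, cap1, cap2, cap3 only 2 to 3 are there at a start; the rules pass over those that are not, and their reading is None.
At some moment in a run one of cap0, cap1, cap2, cap3 may be knocked a few centimetres aside while the robot is not near it.
Once in a run the grip may slacken for a moment while it holds something.
It also fails if it takes over 210 s, if anything falls off the work surface, if the arm or the gripper's body presses on something with over 40 N, if the wrist force passes 120 N, or if a joint passes its speed limit or range.

## Robot

A 6-joint arm with a two-finger parallel gripper is mounted at the origin on the work surface. World frame = base frame: x ahead of the robot, y to its left, z up, the work surface at z = 0. Lengths are in m, angles in rad, forces in N, time in s.
With the tool pointing down it reaches from about 0.275 to 1 m from the base axis. Payload 8.4 kg.
Tool frame: the origin (TCP) lies on the centre line of the jaws, within the pads' length; the fingertips stand 17 mm ahead of it and the grasp point (between the pads) lies 2 mm behind it (bot.tcp_to_tips is the y of the fingertips in the tool frame, in m); y points along the fingers, z is the direction in which the jaws open and shut, and the axes are right-handed (so a half turn about y gives the same grasp; the last joint's range is limited). The gripper opens to 85 mm and grips with 20 to 120 N. Pads are 22 mm wide; open, the fingers measure 114 mm over their backs; the gripper's body (76 mm by 85 mm) begins 54 mm behind the grasp point. The pads swing forward as they close: fully open they stand 13 mm farther back than shut.
Start: joints at [1.199, 0.353, 1.633, -0, 1.155, -0.002], TCP at [0.226, 0.583, 0.248] pointing down, gripper open.
Joint ranges: [-2.63, 2.63], [-0.92, 2.1], [0.06, 2.66], [-1.3, 4.44], [0, 2.69], [-3.02, 3.02]. Speed limits (rad/s): [2.22, 2.22, 2.79, 3.14, 3.14, 3.14].

## Interface

Orientations are given as a unit quaternion [x, y, z, w].
In Python, from workcell import bot, hand, kinematics, get_obs, vision, hand_in gives the robot as it stands. The module is installed in compiled form; this text tells all that it offers. Calls block until the motion is done:
- bot.reach(position, orientation): joint-space move of the TCP to a pose.
- bot.servo_line(position, ori=None, velocity=0.15): straight line of the TCP; ori=None keeps the orientation; velocity is the mean speed in m/s.
- bot.goto_joints(angles): joint-space move.
- hand.move_gripper(opening, strength=None): finger opening in m; strength is the grip in N (None keeps the last); returns when the fingers have stopped.
- bot.dwell(seconds).
- kinematics.solve_ik(position, orientation): joint angles nearest the present ones, or None.
- get_obs(): the state.
- vision.read_camera(name): name is "scene" or "top"; returns a dict with "frame" (400x640x3 uint8, red, green, blue), "intrinsics" (3x3 intrinsics, pixels), "view" (4x4, takes a point from world to camera coordinates). Camera axes: x right, y down, z forward; pixel columns grow to the right and rows downward; lengths in m; the calibration is good to about 2 mm. A picture is of the moment at which its call begins. There is no depth.
A pose or a line that the arm cannot do raises bot.IKError and nothing moves.
- hand_in(): hands the job in, once; it reports no verdict.
The state is a dict: "time_s": time; "joint_pos": joint angles; "joint_vel": joint speeds; "joint_efforts": joint torques, N m; "position": TCP position; "orientation": TCP orientation; "wrist_force": force on the tool from outside, world axes, zero at the start; "ft_torque": the same for the moment, N m; "gripper_width": finger opening in m.
Only numpy, scipy, OpenCV 4.12 (cv2) and the standard library are available. Lean on these libraries where they do the work, as an engineer would, in place of code of your own. Each camera call takes 0.05 s, during which the arm holds its last target. There are 200 camera calls.

## Working session

There is one attempt and no reset: what is moved stays moved. The work goes in short steps, each a Python script; the robot and the scene stay as the last script left them, time stands still between calls to the robot, and variables do not carry over. Pictures are saved under pics/ and viewed, about 12 in all and at most 16, crops included, and the job is handed in when it is done.

```bash
ls; mkdir -p pics; python3 - <<'E'
from workcell import bot,hand,get_obs,vision
import cv2
for n in("scene","top"):
    r=vision.read_camera(n);cv2.imwrite(f"pics/{n}0.png",r["frame"][:,:,::-1]);print(r["intrinsics"],r["view"])
o=get_obs();print(o["position"],o["orientation"],o["gripper_width"],bot.tcp_to_tips,o["time_s"],o["wrist_force"])
E
```

```text
pics
[[461.4929952    0.         323.17988238]
 [  0.         461.4929952  203.52318898]
 [  0.           0.           1.        ]] [[-0.65455927  0.75600696 -0.00237475  0.36805133]
 [ 0.61472686  0.53040367 -0.58376608 -0.26718109]
 [-0.44007164 -0.38356932 -0.81191842  1.33769049]
 [ 0.          0.          0.          1.        ]]
[[395.30732225   0.         319.01641554]
 [  0.         395.30732225 205.63790633]
 [  0.           0.           1.        ]] [[ 0.004536   -0.99961295 -0.02744774  0.01147668]
 [-0.99309618 -0.00128567 -0.11729589  0.56627017]
 [ 0.1172152   0.0277903  -0.99271763  1.01634829]
 [ 0.          0.          0.          1.        ]]
[0.22573275 0.5823632  0.24762409] [ 0.69549934 -0.13008113  0.12990159 -0.69461151] 0.08538074718121774 0.017 0.1 [-0.19321327 -0.32574746  0.74574328]
```

View pics/top0.png

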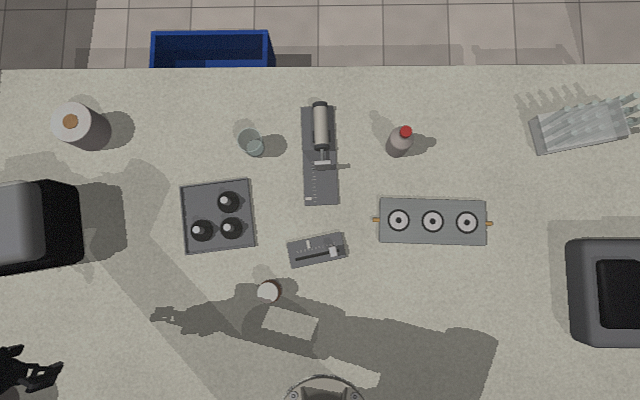

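View pics/scene0.png

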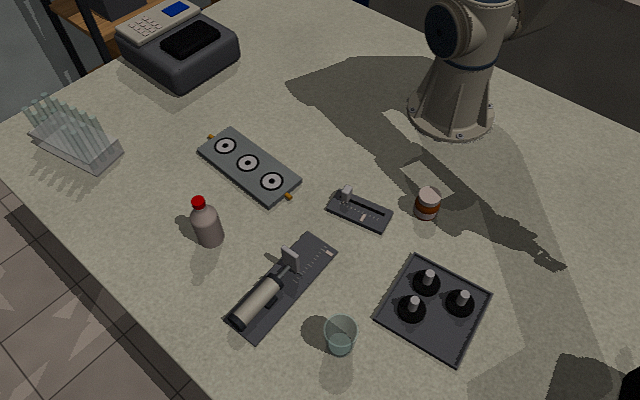

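```bash
cat > h.py <<'E'
from workcell import bot,hand,kinematics,get_obs,vision,hand_in
import cv2,numpy as np
def cast(n,uv,z,cache={}):
    "pixel -> world point on plane height z"
    if n not in cache:
        r=vision.read_camera(n); cache[n]=(r["intrinsics"],r["view"])
    K,V=cache[n]; R=V[:3,:3]; t=V[:3,3]; c=-R.T@t
    d=R.T@np.linalg.inv(K)@np.array([uv[0],uv[1],1.0])
    return c+d*(z-c[2])/d[2]
def proj(r,p):
    q=r["view"][:3,:3]@np.asarray(p)+r["view"][:3,3]; q=r["intrinsics"]@q; return q[:2]/q[2]
E
python3 - <<'E'
import cv2,numpy as np
t=cv2.imread("pics/top0.png");s=cv2.imread("pics/scene0.png")
z=lambda im,x,y,w,h,k:cv2.resize(im[y:y+h,x:x+w],None,fx=k,fy=k,interpolation=cv2.INTER_CUBIC)
# vent + plunger in each
a=np.hstack([z(t,280,95,75,115,5),np.zeros((575,5,3),np.uint8),z(t,283,225,70,48,5.9)[:575]][:1])
b=z(t,283,228,68,44,6)
c=z(s,218,180,180,165,3.3)
can=np.zeros((600,800,3),np.uint8)
can[:575,:375]=a; can[:264,385:385+408]=b
can[270:595,385:785]=z(s,320,175,80,65,5)
cv2.imwrite("pics/z0.png",can)
cv2.imwrite("pics/z1.png",z(s,220,225,125,120,5))
E
```

```text
(no output)
```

View pics/z0.png

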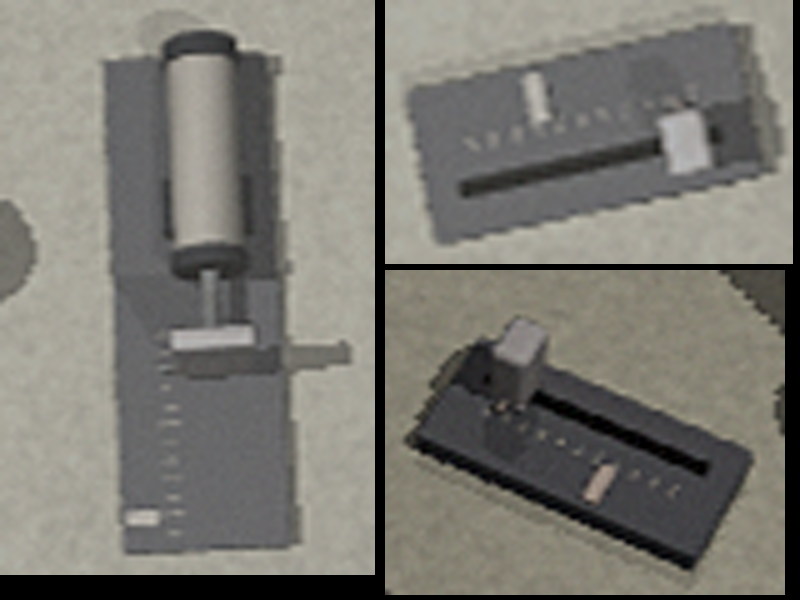

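View pics/z1.png

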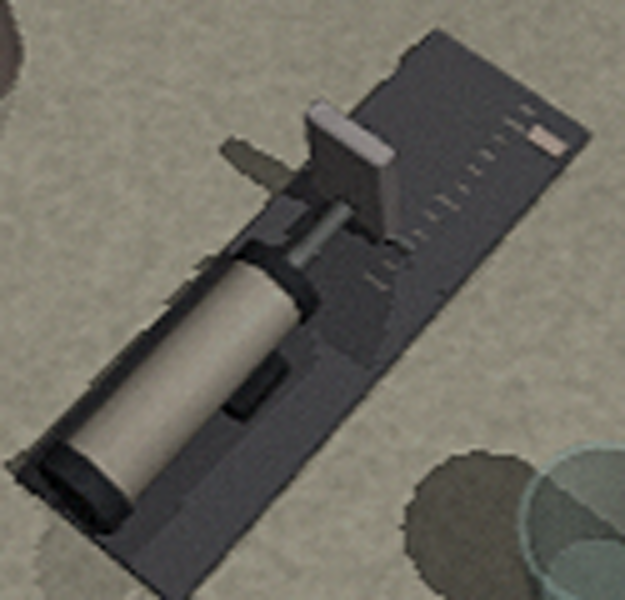

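```bash
cat > m.py <<'E'
from h import *
T=vision.read_camera("top")["frame"];S=vision.read_camera("scene")["frame"]
def blobs(im,n,roi,lo,hi,z,amin,amax,tag):
    x,y,w,h=roi; g=cv2.cvtColor(im,cv2.COLOR_RGB2GRAY)[y:y+h,x:x+w]
    k=4; g=cv2.resize(g,None,fx=k,fy=k,interpolation=cv2.INTER_LINEAR)
    m=cv2.inRange(g,lo,hi)
    cs,_=cv2.findContours(m,cv2.RETR_EXTERNAL,cv2.CHAIN_APPROX_NONE)
    for c in cs:
        A=cv2.contourArea(c)/k/k
        if not amin<A<amax: continue
        r=cv2.minAreaRect(c); cv=lambda p:((p[0]+.5)/k-.5+x,(p[1]+.5)/k-.5+y)
        M=cv2.moments(c); ce=cv((M['m10']/M['m00'],M['m01']/M['m00']))
        P=cast(n,ce,z)[:2]; box=np.array([cast(n,cv(b),z)[:2] for b in cv2.boxPoints(r)])
        e0=box[1]-box[0];e1=box[2]-box[1]
        print(tag,n,"px",np.round(ce,1),"A",round(A,1),"P",np.round(P,4),"rectC",np.round(box.mean(0),4),"sides",np.round([np.hypot(*e0),np.hypot(*e1)],3),"ang",np.round(np.degrees(np.arctan2([e0[1],e1[1]],[e0[0],e1[0]])),1))
if __name__=="__main__":
    print("gray vent/mark/table/tray",[int(T[a].mean()) for a in((244,308),(255,300),(120,220),(190,190),(186,324-10),(163,323))])
    blobs(T,"top",(180,175,80,85),0,125,.012,1500,9000,"tray")
    blobs(T,"top",(280,222,75,55),0,115,.014,500,4000,"vent")
    blobs(T,"top",(290,95,65,120),0,115,.008,1000,6000,"bed")
    blobs(T,"top",(370,190,125,60),0,150,.02,1000,9000,"manif")
    for c in((398,220),(432,221),(467,222)): blobs(T,"top",(c[0]-14,c[1]-14,28,28),0,60,.02,60,600,"port")
    for c in((225,146),(247,162),(271,181)): blobs(S,"scene",(c[0]-15,c[1]-14,30,28),0,50,.02,60,800,"port")
    for c in((228,201),(202,229),(229,227)): blobs(T,"top",(c[0]-11,c[1]-11,22,22),130,255,.058,15,100,"stem")
    for c in((429,274),(464,296),(414,302)): blobs(S,"scene",(c[0]-12,c[1]-12,24,24),110,255,.058,15,200,"stem")
    blobs(T,"top",(283,228,68,44),150,255,.014,5,80,"ventmark/grip");blobs(T,"top",(283,228,68,44),150,255,.052,5,80,"ventmark/grip@52")
    blobs(S,"scene",(420-100,175,80,65),120,255,.014,5,80,"ventmark/grip")
    blobs(T,"top",(303,150,35,52),150,255,.008,5,80,"pullmark");blobs(T,"top",(303,150,35,52),150,255,.086,5,80,"handle")
    blobs(S,"scene",(320,245,18,12),110,255,.008,5,80,"pullmark")
E
python3 m.py
```

```text
gray vent/mark/table/tray [177, 109, 167, 103, 120, 177]
tray top px [217.8 215.9] A 4974.2 P [0.5404 0.2892] rectC [0.5417 0.2901] sides [0.207 0.192] ang [ -82.7 -171.4]
vent top px [317.3 249.5] A 1500.0 P [0.4507 0.0178] rectC [0.4509 0.0171] sides [0.161 0.072] ang [ -77.7 -168.1]
bed top px [319.9 154.2] A 3427.7 P [0.7124 0.0119] rectC [ 0.7194 -0.0027] sides [0.131 0.295] ang [ -87.9 -178. ]
manif top px [431.4 220.5] A 5269.8 P [ 0.5286 -0.2856] rectC [ 0.5307 -0.2849] sides [0.131 0.329] ang [ -2.5 -91.9]
port top px [432.2 220.9] A 353.4 P [ 0.5273 -0.2875] rectC [ 0.5279 -0.2873] sides [0.056 0.057] ang [-89.9 178.2]
port scene px [224.8 145.3] A 287.3 P [ 0.527  -0.3787] rectC [ 0.5266 -0.3793] sides [0.06  0.061] ang [130.8  47.2]
port scene px [247.3 162.6] A 313.2 P [ 0.5298 -0.2887] rectC [ 0.5294 -0.2891] sides [0.061 0.061] ang [149.8  56. ]
port scene px [271.2 180.9] A 341.1 P [ 0.5325 -0.199 ] rectC [ 0.5324 -0.199 ] sides [0.06 0.06] ang [130.8  43.8]
stem top px [223.4 199.6] A 36.8 P [0.579  0.2627] rectC [0.579  0.2628] sides [0.018 0.019] ang [ -18.8 -110.3
[... 566 characters left out ...]

pullmark top px [308.1 198.1] A 13.2 P [0.5898 0.0436] rectC [0.5899 0.044 ] sides [0.016 0.007] ang [ -90.  -179.6]
pullmark top px [321.7 162.1] A 43.8 P [0.69   0.0069] rectC [0.6901 0.0065] sides [0.043 0.01 ] ang [ -86.1 -176.1]
handle top px [308.1 198.1] A 13.2 P [0.5791 0.0393] rectC [0.5791 0.0396] sides [0.015 0.006] ang [ -90.  -179.6]
handle top px [321.7 162.1] A 43.8 P [0.672  0.0053] rectC [0.672  0.0049] sides [0.04  0.009] ang [ -86.1 -176.1]
pullmark scene px [328.8 252.6] A 18.8 P [0.5898 0.0409] rectC [0.5897 0.041 ] sides [0.008 0.018] ang [-169.4   93.3]
pullmark scene px [334.6 246.5] A 23.3 P [0.5687 0.0404] rectC [0.5723 0.0398] sides [0.019 0.015] ang [130.8  39.9]
```

```bash
cat >> h.py <<'E'
from scipy.spatial.transform import Rotation as Ro
def ori(psi):
    c,s=np.cos(psi),np.sin(psi); best=None
    for k in(1,-1):
        z=np.array([c,s,0])*k; y=np.array([0,0,-1.]); q=Ro.from_matrix(np.c_[np.cross(y,z),y,z]).as_quat()
        j=kinematics.solve_ik([.5,.1,.25],q)
        if j is not None and (best is None or abs(j[5])<best[0]): best=(abs(j[5]),q)
    return best[1]
ZT=.140
def pick(xy,zb,psi,strength=60,first=False):
    q=ori(psi); p=lambda z:[xy[0],xy[1],z]
    hand.move_gripper(.050)
    (bot.reach if first else bot.servo_line)(p(ZT),q) if first else bot.servo_line(p(ZT),q,.3)
    bot.servo_line(p(zb+.0365),velocity=.12)
    hand.move_gripper(0.0,strength); w=get_obs()["gripper_width"]
    bot.servo_line(p(ZT),velocity=.12)
    print("pick w",round(w,4),round(get_obs()["gripper_width"],4)); return get_obs()["gripper_width"]
def place(xy,zb,psi,v=.25):
    q=ori(psi); p=lambda z:[xy[0],xy[1],z]
    bot.servo_line(p(ZT),q,v); w=get_obs()["gripper_width"]
    bot.servo_line(p(zb+.0365+.0007),velocity=.08)
    hand.move_gripper(.050); bot.dwell(.2); bot.servo_line(p(ZT),velocity=.15)
    print("place w before",round(w,4),"t",round(get_obs()["time_s"],1),"F",np.round(get_obs()["wrist_force"],1))
def stem(n,P,im=None,z=None,lo=110):
    "bright stem-top blob near P=(x,y,ztop) -> xy"
    r=vision.read_camera(n); u,v=proj(r,P); x,y=int(u)-14,int(v)-14
    g=cv2.resize(cv2.cvtColor(r["frame"],cv2.COLOR_RGB2GRAY)[y:y+28,x:x+28],None,fx=4,fy=4,interpolation=cv2.INTER_LINEAR)
    out=[]
    for c in cv2.findContours(cv2.inRange(g,lo if n=="scene" else lo+20,255),cv2.RETR_EXTERNAL,cv2.CHAIN_APPROX_NONE)[0]:
        A=cv2.contourArea(c)/16
        if 20<A<90:
            M=cv2.moments(c); out.append((np.round(cast(n,((M['m10']/M['m00']+.5)/4-.5+x,(M['m01']/M['m00']+.5)/4-.5+y),P[2])[:2],4),round(A)))
    return out
A,B,C=(.580,.2622),(.5021,.332),(.5086,.2519)
P0,P1,P2=(.5258,-.378),(.5286,-.2881),(.5313,-.1983)
E
python3 - <<'E'
from h import *
psi=np.radians(98)
print(ori(psi),kinematics.solve_ik([.5,-.3,.1],ori(psi)))
pick(A,.004,psi,first=True)
place(P0,.020,np.radians(90))
print(stem("scene",(*P0,.074)),stem("scene",(*C,.058)),stem("scene",(*B,.058)))
E
```

```text
[ 0.7053843   0.04932528 -0.04932528 -0.7053843 ] [-5.42991982e-01  4.67843744e-01  1.83943559e+00 -4.44089210e-16
  8.34313324e-01 -2.25341465e+00]
pick w 0.0182 0.0184
place w before 0.0185 t 10.1 F [-0.8  0.1 -0.7]
[] [(array([0.5099, 0.2516]), 43), (array([0.4737, 0.2483]), 69)] [(array([0.503 , 0.3316]), 55), (array([0.4647, 0.3316]), 37)]
```

```bash
python3 - <<'E'
from h import *
pick(C,.004,np.radians(8))
print([(n,stem(n,(*P0,.074))) for n in("scene","top")])
place(P1,.020,np.radians(0))
pick(B,.004,np.radians(8))
print([(n,stem(n,(*P,.074))) for n in("scene","top") for P in(P0,P1)])
place(P2,.020,np.radians(0))
bot.servo_line([.42,.12,.25],velocity=.3)
for n in("scene","top"):
    cv2.imwrite(f"pics/{n}1.png",vision.read_camera(n)["frame"][:,:,::-1])
    for P in(P0,P1,P2): print(n,stem(n,(*P,.074)))
print(get_obs()["time_s"])
t=cv2.imread("pics/top1.png");s=cv2.imread("pics/scene1.png")
z=lambda im,x,y,w,h,k:cv2.resize(im[y:y+h,x:x+w],None,fx=k,fy=k,interpolation=cv2.INTER_CUBIC)
cv2.imwrite("pics/z2.png",np.vstack([z(t,280,175,220,100,3),z(s,180,110,220,130,2.3).repeat(1,0)[:299,:506] if 0 else cv2.resize(s[110:225,180:400],(660,299))]))
E
```

```text
pick w 0.0184 0.0186
[('scene', []), ('top', [(array([ 0.5249, -0.3769]), 44)])]
place w before 0.0183 t 20.1 F [ 0.7 -0.5 -0.3]
pick w 0.0178 0.0185
[('scene', []), ('scene', [(array([ 0.5301, -0.2881]), 35)]), ('top', [(array([ 0.5249, -0.3769]), 44)]), ('top', [(array([ 0.5279, -0.2864]), 44)])]
place w before 0.0184 t 29.8 F [-1.1  0.3  0.1]
scene []
scene [(array([ 0.5315, -0.2886]), 24)]
scene [(array([ 0.5326, -0.1977]), 32)]
top [(array([ 0.5045, -0.3955]), 27), (array([ 0.5248, -0.377 ]), 42), (array([ 0.5546, -0.3799]), 40)]
top [(array([ 0.5286, -0.2871]), 36), (array([ 0.5482, -0.3083]), 66)]
top [(array([ 0.5302, -0.1964]), 41)]
31.575
```

View pics/z2.png

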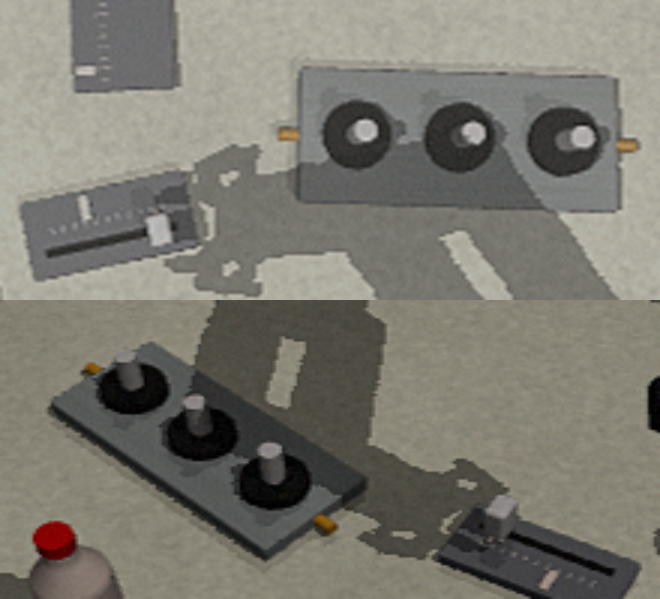

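```bash
cat >> h.py <<'E'
def bright(n,roi,lo):
    "centroid (px) of largest bright blob in tight roi (x,y,w,h)"
    r=vision.read_camera(n)["frame"]; x,y,w,h=roi; k=4
    g=cv2.resize(cv2.cvtColor(r,cv2.COLOR_RGB2GRAY)[y:y+h,x:x+w],None,fx=k,fy=k,interpolation=cv2.INTER_LINEAR)
    c=max(cv2.findContours(cv2.inRange(g,lo,255),cv2.RETR_EXTERNAL,cv2.CHAIN_APPROX_NONE)[0],key=cv2.contourArea)
    M=cv2.moments(c); return ((M['m10']/M['m00']+.5)/k-.5+x,(M['m01']/M['m00']+.5)/k-.5+y),cv2.contourArea(c)/k/k
def tri(ut,us):
    "height and mean point where top/scene rays come closest"
    L=[(cast(n,u,0.),cast(n,u,.1)) for n,u in(("top",ut),("scene",us))]
    (a,a1),(b,b1)=L; da=(a1-a)/.1; db=(b1-b)/.1
    z=-((a-b)@(da-db))/((da-db)@(da-db)); return a+z*da,b+z*db
YV=np.radians(12.1); vx=np.array([np.cos(YV),np.sin(YV)]); vy=np.array([-np.sin(YV),np.cos(YV)])
E
python3 - <<'E'
from h import *
mt,a1=bright("top",(303,237,10,14),135); ms,a2=bright("scene",(357,209,12,15),95)
gt,a3=bright("top",(327,244,13,14),135); 
gs,a4=bright("scene",(341,183,13,12),110)
print("mark",np.round([mt,ms],1),a1,a2,"grip",np.round([gt,gs],1),a3,a4)
M=(cast("top",mt,.014)+cast("scene",ms,.014))/2; print(cast("top",mt,.014),cast("scene",ms,.014))
a,b=tri(gt,gs); print("grip",a,b)
G=(cast("top",gt,.054)+cast("scene",gs,.054))/2
d=(M-G)[:2]; print(M,G,"lateral",d@vx,"along",d@vy)
E
```

```text
mark [[307.7 244. ]
 [362.5 217.1]] 25.53125 24.65625 grip [[332.5 251.3]
 [348.3 188. ]] 64.125 78.9375
[0.46510564 0.0436237  0.014     ] [0.46542028 0.04092473 0.014     ]
grip [ 0.44589273 -0.02250141  0.05514682] [ 0.4452622  -0.02161671  0.05514682]
[0.46526296 0.04227422 0.014     ] [ 0.44521985 -0.02232337  0.054     ] lateral 0.03313867333588045 along 0.058961028968686414
```

```bash
python3 - <<'E'
from h import *
G=np.array([.4452,-.0223]); q=ori(YV+np.pi/2); T=G+.059*vy
p=lambda xy,z:[xy[0],xy[1],z]
hand.move_gripper(.045)
bot.servo_line(p(G,.14),q,.3); bot.servo_line(p(G,.043),velocity=.1); print(get_obs()["wrist_force"])
hand.move_gripper(0.,40); print("w",get_obs()["gripper_width"],get_obs()["wrist_force"])
bot.servo_line(p(T,.043),velocity=.05); bot.dwell(.3); print("w",get_obs()["gripper_width"],get_obs()["wrist_force"],get_obs()["position"])
hand.move_gripper(.045); bot.servo_line(p(T,.16),velocity=.15)
bot.servo_line([.42,.2,.25],velocity=.3)
for n in("scene","top"): cv2.imwrite(f"pics/{n}2.png",vision.read_camera(n)["frame"][:,:,::-1])
for n,P in(("top",P0),("top",P1),("top",P2),("scene",P1),("scene",P2)): print(n,stem(n,(*P,.074)))
t=cv2.imread("pics/top2.png");s=cv2.imread("pics/scene2.png")
z=lambda im,x,y,w,h,k:cv2.resize(im[y:y+h,x:x+w],None,fx=k,fy=k,interpolation=cv2.INTER_CUBIC)
cv2.imwrite("pics/z3.png",np.vstack([z(t,283,225,70,50,8)[:, :560],z(s,325,180,70,65,8)[:,:560]])[:920].copy() if 0 else np.hstack([z(t,290,228,56,44,7),z(s,328,185,56,44,7)]))
print(get_obs()["time_s"])
E
```

```text
[-0.29160099 -0.62008851 -0.02878774]
w 0.019139743830229903 [-1.36692292  0.24611188  6.22280482]
w 0.01916506378390459 [-2.27448211  1.16300894  7.96104753] [0.4330151  0.03550978 0.04360694]
top [(array([ 0.5248, -0.3769]), 43)]
top [(array([ 0.528 , -0.2865]), 42)]
top [(array([ 0.5322, -0.1989]), 25)]
scene [(array([ 0.5303, -0.288 ]), 32)]
scene []
39.225
```

View pics/z3.png

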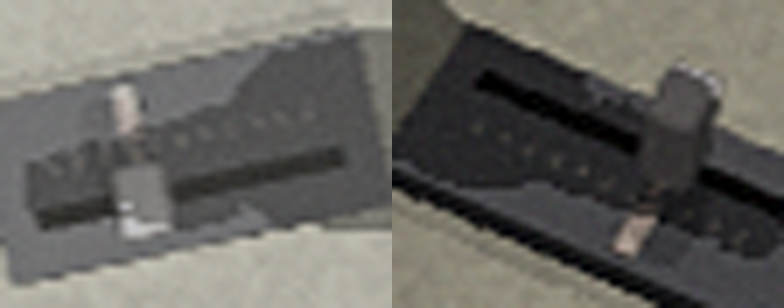

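```bash
python3 - <<'E'
from h import *
import h
def ctr(f,roi,lo):
    x,y,w,hh=roi;k=4;g=cv2.resize(cv2.imread(f,0)[y:y+hh,x:x+w],None,fx=k,fy=k,interpolation=cv2.INTER_LINEAR)
    c=max(cv2.findContours(cv2.inRange(g,lo,255),cv2.RETR_EXTERNAL,cv2.CHAIN_APPROX_NONE)[0],key=cv2.contourArea)
    r=cv2.minAreaRect(c); m=np.array(r[0]);return (m+.5)/k-.5+[x,y],cv2.contourArea(c)/16
ht,a=ctr("pics/top0.png",(310,156,26,12),150); hs,b=ctr("pics/scene0.png",(278,242,24,20),112)
print(ht,a,hs,b,tri(ht,hs)); H=[cast("top",ht,.086),cast("scene",hs,.086)];print(H)
mt,a=ctr("pics/top0.png",(303,194,12,9),135); ms,b=ctr("pics/scene0.png",(322,246,15,13),100)
m=[cast("top",mt,.008),cast("scene",ms,.008)];print(mt,ms,a,b,m)
g=np.array([np.cos(np.radians(2.2)),np.sin(np.radians(2.2))]);n=np.array([-g[1],g[0]])
for i in(0,1): d=(m[i]-H[i])[:2];print(d@g,d@n)
# vent check, all in current frames
t=get_obs()["time_s"];print(t)
E
```

```text
[321.87082958 162.17209911] 42.8125 [287.875 250.   ] 161.625 (array([0.67179022, 0.00486783, 0.08627427]), array([6.75471451e-01, 7.38222313e-05, 8.62742742e-02]))
[array([0.67185359, 0.00487363, 0.086     ]), array([ 6.75368081e-01, -4.84198822e-05,  8.60000000e-02])]
[308.    198.125] [328.92953014 252.72567129] 17.0625 21.3125 [array([0.58984968, 0.0440128 , 0.008     ]), array([0.58977951, 0.04122683, 0.008     ])]
-0.08044100018266309 0.04225826939534744
-0.08394101917905505 0.04453038477434222
39.325
```

```bash
cat >> h.py <<'E'
YG=np.radians(2.2); gx=np.array([np.cos(YG),np.sin(YG)]); H0=np.array([.6725,.0042]); TP=H0-.081*gx
E
python3 - <<'E'
from h import *
q=ori(YG); p=lambda xy,z:[xy[0],xy[1],z]
hand.move_gripper(.038)
bot.servo_line(p(H0,.25),q,.3); bot.servo_line(p(H0,.079),velocity=.1); o=get_obs();print(o["wrist_force"],o["position"])
hand.move_gripper(0.,80); print("w",get_obs()["gripper_width"],get_obs()["wrist_force"])
for n in("scene","top"): cv2.imwrite(f"pics/{n}3.png",vision.read_camera(n)["frame"][:,:,::-1])
for n,P in(("top",P0),("top",P1),("top",P2),("scene",P0),("scene",P1),("scene",P2)): print(n,stem(n,(*P,.074)))
t=cv2.imread("pics/top3.png");s=cv2.imread("pics/scene3.png")
z=lambda im,x,y,w,h,k:cv2.resize(im[y:y+h,x:x+w],None,fx=k,fy=k,interpolation=cv2.INTER_CUBIC)
cv2.imwrite("pics/z4.png",np.vstack([z(t,285,190,200,75,4)[:300],z(s,195,120,200,75,4)]))
E
```

```text
[-0.30430234  0.48437585  0.70258905] [0.6728845  0.0041955  0.07963474]
w 0.010584722337008908 [ 1.54273876 -0.46014532  2.89850177]
top []
top [(array([ 0.5278, -0.2866]), 24)]
top [(array([ 0.5092, -0.2234]), 55), (array([ 0.5301, -0.1962]), 45)]
scene []
scene []
scene []
```

View pics/z4.png

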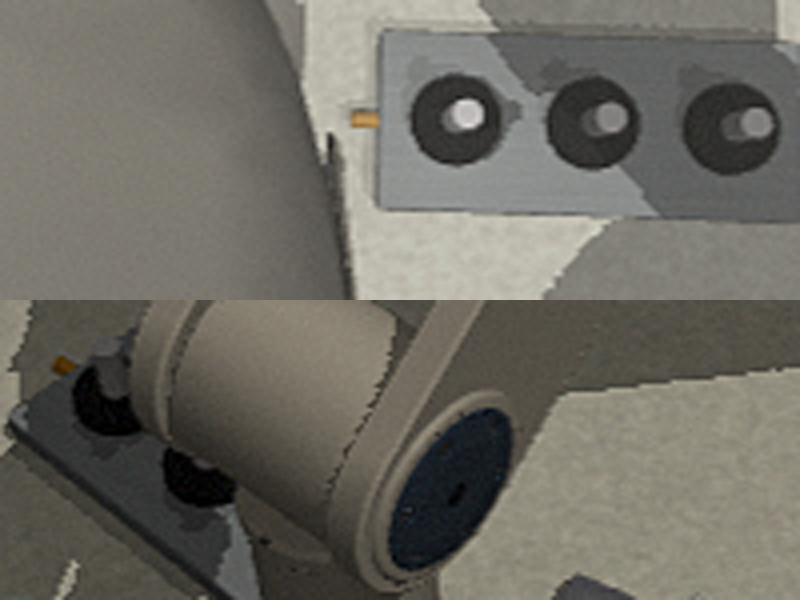

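```bash
python3 - <<'E'
from h import *
bot.servo_line([*TP,.079],velocity=.05); o=get_obs();print(o["position"],TP,o["wrist_force"],o["gripper_width"],o["time_s"])
for n in("scene","top"): cv2.imwrite(f"pics/{n}4.png",vision.read_camera(n)["frame"][:,:,::-1])
s=cv2.imread("pics/scene4.png");t=cv2.imread("pics/top4.png")
z=lambda im,x,y,w,h,k:cv2.resize(im[y:y+h,x:x+w],None,fx=k,fy=k,interpolation=cv2.INTER_CUBIC)
cv2.imwrite("pics/z5.png",np.hstack([z(s,280,215,70,60,7),z(t,290,165,40,60,7)]))
E
```

```text
[5.93789723e-01 4.32249494e-04 7.95961820e-02] [0.5915597  0.00109059] [10.68819373 -3.38107958  0.65866004] 0.010443833782134145 45.7417
```

View pics/z5.png

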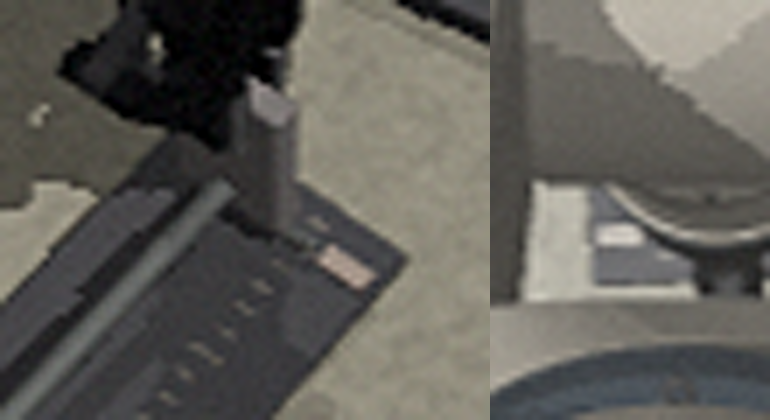

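```bash
python3 - <<'E'
from h import *
r=vision.read_camera("scene"); s=r["frame"][:,:,::-1]
x0,y0,k=308,234,20
im=cv2.resize(s[y0:y0+26,x0:x0+34].copy(),None,fx=k,fy=k,interpolation=cv2.INTER_CUBIC)
im=np.clip(im.astype(float)*1.8,0,255).astype(np.uint8)
ny=np.array([-gx[1],gx[0]]); M=np.array([.58978,.0412])  # scene-own mark centre
Z=lambda P:tuple(int(v) for v in (proj(r,P)-[x0,y0]+.5)*k)
for d,c in((-.004,(0,255,255)),(0,(0,255,0)),(.004,(0,255,255))):  # line across pull through mark middle, at z=.014 (pointer height)
    a=M+d*gx; cv2.line(im,Z((*(a-.026*ny),.014)),Z((*(a+.011*ny),.014)),c,1)
cv2.imwrite("pics/z6.png",im); o=get_obs();print(o["position"],o["time_s"])
E
```

```text
[5.93836911e-01 4.30720431e-04 7.96148676e-02] 45.8917
```

View pics/z6.png

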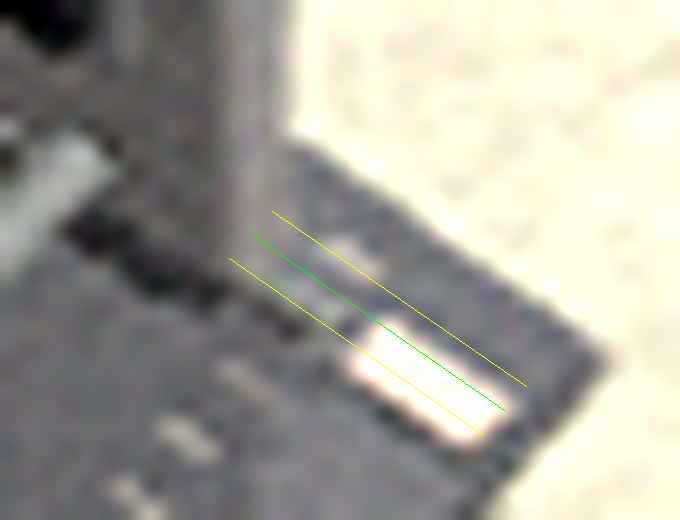

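```bash
python3 - <<'E'
from h import *
bot.servo_line([*(TP-.0024*gx),.079],velocity=.03); o=get_obs();print(o["position"],o["wrist_force"],o["gripper_width"])
bot.dwell(2.3); o=get_obs();print(o["position"],o["gripper_width"],o["time_s"])
r=vision.read_camera("scene"); s=r["frame"][:,:,::-1]
x0,y0,k=308,234,20
im=cv2.resize(s[y0:y0+26,x0:x0+34].copy(),None,fx=k,fy=k,interpolation=cv2.INTER_CUBIC)
im=np.clip(im.astype(float)*1.8,0,255).astype(np.uint8)
ny=np.array([-gx[1],gx[0]]); M=np.array([.58978,.0412])
Z=lambda P:tuple(int(v) for v in (proj(r,P)-[x0,y0]+.5)*k)
for d,c in((-.004,(0,255,255)),(0,(0,255,0)),(.004,(0,255,255))):
    a=M+d*gx; cv2.line(im,Z((*(a-.026*ny),.014)),Z((*(a+.011*ny),.014)),c,1)
cv2.imwrite("pics/z7.png",im)
E
```

```text
[5.91443630e-01 3.27502004e-04 7.96135556e-02] [ 9.71324222 -3.65652127  1.02267705] 0.010657322412795584
[5.91515111e-01 3.43362935e-04 7.96362239e-02] 0.010335354978041398 48.4417
```

View pics/z7.png

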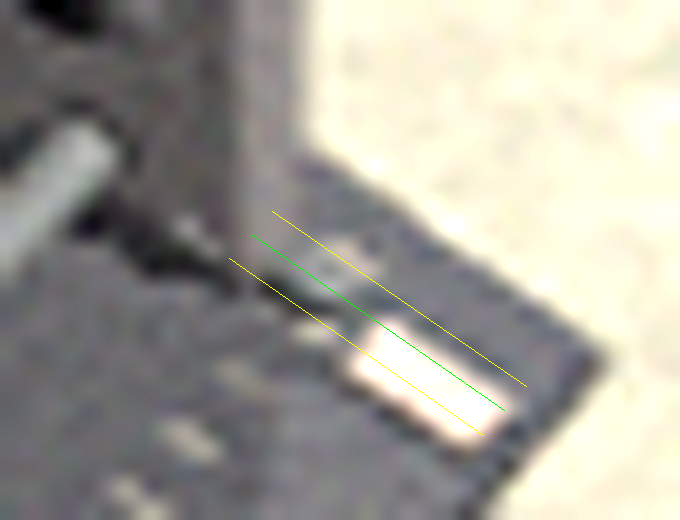

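```bash
python3 - <<'E'
from h import *
bot.servo_line([*(H0+.0015*gx),.079],velocity=.06); o=get_obs();print(o["position"],o["wrist_force"],o["gripper_width"])
hand.move_gripper(.034); bot.dwell(.4); print(get_obs()["position"])
bot.servo_line([*H0,.25],velocity=.15); 
bot.servo_line([.45,.3,.25],ori(YV+np.pi/2),velocity=.3)
for n in("scene","top"): cv2.imwrite(f"pics/{n}5.png",vision.read_camera(n)["frame"][:,:,::-1])
for n,P in(("top",P0),("top",P1),("top",P2),("scene",P0),("scene",P1),("scene",P2)): print(n,stem(n,(*P,.074)))
gt,a3=bright("top",(302,248,14,13),125); hd,a4=bright("top",(310,156,26,12),150)
print(gt,a3,cast("top",gt,.054),"handle",hd,a4, get_obs()["time_s"])
t=cv2.imread("pics/top5.png");s=cv2.imread("pics/scene5.png")
z=lambda im,x,y,w,h,k:cv2.resize(im[y:y+h,x:x+w],None,fx=k,fy=k,interpolation=cv2.INTER_CUBIC)
cv2.imwrite("pics/z8.png",np.vstack([z(t,285,150,200,115,4)[:,:800],z(s,230,185,200,35*1,4)])[:600]) 
cv2.imwrite("pics/z8.png",np.hstack([z(t,287,145,66,125,4.5),z(s,225,180,165,125,3)[:562] if 0 else cv2.resize(s[180:305,225:385],(500,562))])[:562])
E
```

```text
[0.67335299 0.00422143 0.07956862] [-1.80022659  0.45450928 10.52036227] 0.010447932977740639
[0.67398362 0.00425865 0.07898704]
top [(array([ 0.5249, -0.3769]), 43)]
top [(array([ 0.528 , -0.2864]), 43)]
top [(array([ 0.5088, -0.2236]), 52), (array([ 0.5301, -0.1964]), 43)]
scene []
scene [(array([ 0.5303, -0.2881]), 34)]
scene [(array([ 0.5322, -0.198 ]), 37)]
(309.6008481667427, 255.58088011562452) 68.46875 [0.4346941  0.03614871 0.054     ] handle (321.79789242702594, 162.1298479281486) 51.03125 54.5083
```

View pics/z8.png

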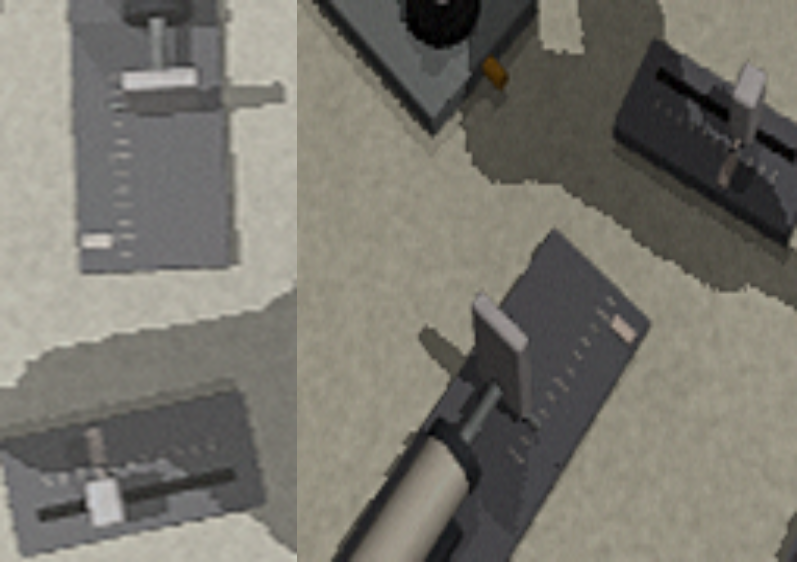

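```bash
python3 - <<'E'
from h import *
S=np.array([.4330,.0354]); q=ori(YV+np.pi/2); z=.043
hand.move_gripper(.045)
bot.servo_line([*S,.14],q,.3); bot.servo_line([*S,z],velocity=.1)
hand.move_gripper(0.,40); f0=get_obs()["wrist_force"]; print("w",get_obs()["gripper_width"],f0)
bot.servo_line([*(S-.052*vy),z],velocity=.05)
d=.052
while d<.105:
    d+=.003; bot.servo_line([*(S-d*vy),z],velocity=.03); bot.dwell(.1); o=get_obs()
    f=(o["wrist_force"]-f0)[:2]@vy; a=(o["position"][:2]-S)@vy; print(round(d,3),round(f,1),round(a,4))
    if abs(f)>9: break
hand.move_gripper(.045); bot.dwell(.2); bot.servo_line([*get_obs()["position"][:2],.16],velocity=.15)
bot.servo_line([.45,.3,.25],velocity=.3)
for n,P in(("top",P0),("top",P1),("top",P2),("scene",P0),("scene",P1),("scene",P2)): print(n,stem(n,(*P,.074)))
for n in("scene","top"): cv2.imwrite(f"pics/{n}6.png",vision.read_camera(n)["frame"][:,:,::-1])
print(get_obs()["time_s"])
E
```

```text
w 0.01952868551177641 [-0.74478824  0.07230215  5.75833853]
0.055 -1.8 -0.0555
0.058 -2.6 -0.0585
0.061 -1.7 -0.0615
0.064 -1.7 -0.0645
0.067 4.4 -0.0669
0.07 26.9 -0.0676
top [(array([ 0.5063, -0.3604]), 46), (array([ 0.532 , -0.3657]), 73)]
top [(array([ 0.5016, -0.3041]), 26), (array([ 0.528 , -0.2864]), 43)]
top [(array([ 0.5089, -0.2237]), 52), (array([ 0.5301, -0.1964]), 43)]
scene []
scene [(array([ 0.5301, -0.2872]), 31)]
scene [(array([ 0.5322, -0.198 ]), 37)]
63.9333
```

```bash
python3 - <<'E'
from h import *
t=cv2.imread("pics/top6.png");s=cv2.imread("pics/scene6.png")
cv2.imwrite("pics/z9.png",np.hstack([cv2.resize(t[185:265,370:500],(520,320)),cv2.resize(s[115:205,190:270],(284,320))]))
for lo in(90,105,120): print(lo,stem("top",(.51,-.365,.074),lo=lo))
E
```

```text
90 [(array([ 0.5062, -0.3598]), 54), (array([ 0.5312, -0.3659]), 86)]
105 [(array([ 0.5063, -0.3602]), 47), (array([ 0.5319, -0.3657]), 76)]
120 [(array([ 0.5063, -0.3604]), 42), (array([ 0.5321, -0.3657]), 67)]
```

View pics/z9.png

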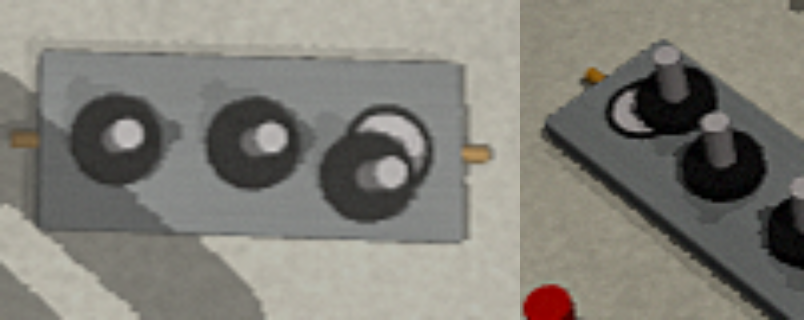

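```bash
python3 - <<'E'
from h import *
pick((.5073,-.361),.020,0.)
place(P0,.020,0.)
bot.dwell(.5)
bot.servo_line([.45,.2,.25],velocity=.3)
for n,P in(("top",P0),("top",P1),("top",P2),("scene",P0),("scene",P1),("scene",P2)): print(n,stem(n,(*P,.074)))
r=vision.read_camera("top")["frame"][:,:,::-1]; s=vision.read_camera("scene")["frame"][:,:,::-1]
cv2.imwrite("pics/z10.png",np.vstack([cv2.resize(r[145:275,280:500],(760,449)),np.pad(cv2.resize(s[115:215,190:400],(315,150)),((0,0),(0,445),(0,0)))]))
print(get_obs()["time_s"])
E
```

```text
pick w 0.0183 0.0185
place w before 0.0184 t 71.6 F [-0.7 -1.   0. ]
top [(array([ 0.5252, -0.3767]), 43)]
top [(array([ 0.528 , -0.2865]), 43)]
top [(array([ 0.5641, -0.2246]), 29)]
scene []
scene [(array([ 0.5303, -0.288 ]), 32), (array([ 0.4924, -0.3077]), 60)]
scene [(array([ 0.4905, -0.1999]), 32)]
74.7
```

View pics/z10.png

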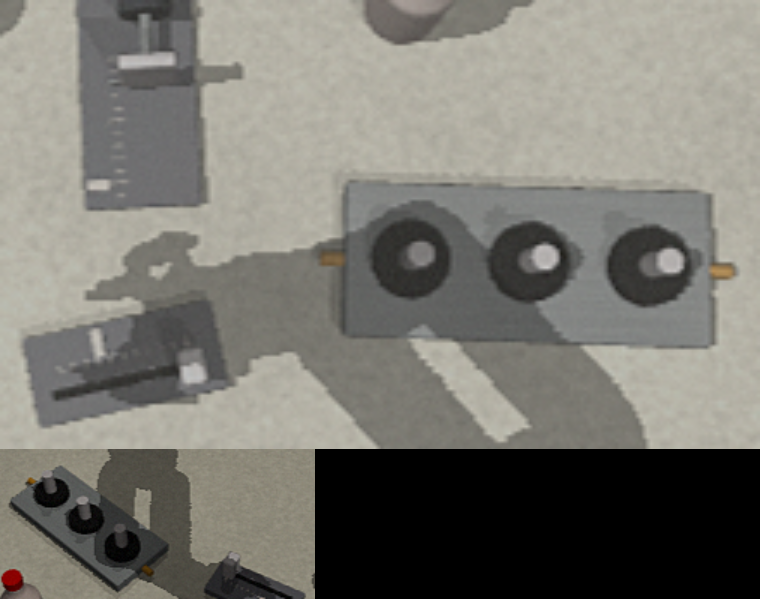

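```bash
python3 - <<'E'
from h import *
pick(P2,.020,0.); place(A,.004,np.radians(98))
pick(P1,.020,0.); place(C,.004,np.radians(8)); 
pick(P0,.020,0.); place(B,.004,np.radians(8))
bot.servo_line([.40,-.15,.28],velocity=.3); bot.dwell(.5)
for n in("top","scene"):
    for P in(A,B,C): print(n,stem(n,(*P,.058)))
t=vision.read_camera("top")["frame"][:,:,::-1]; s=vision.read_camera("scene")["frame"][:,:,::-1]
cv2.imwrite("pics/z11.png",np.hstack([cv2.resize(t[130:300,170:370],(470,400)),cv2.resize(s[200:370,340:500],(330,400))]))
print(get_obs()["time_s"])
E
```

```text
pick w 0.0184 0.0189
place w before 0.0183 t 83.3 F [-0.3 -0.4 -0.7]
pick w 0.0185 0.0184
place w before 0.0183 t 92.7 F [ 0.2  0.7 -0.2]
pick w 0.0188 0.0184
place w before 0.0185 t 103.1 F [-0.5  0.1 -1.3]
top [(array([0.578 , 0.2618]), 34)]
top [(array([0.5015, 0.3321]), 36), (array([0.4956, 0.3697]), 38)]
top [(array([0.5079, 0.2528]), 35)]
scene [(array([0.5804, 0.2609]), 44)]
scene [(array([0.5033, 0.3313]), 44), (array([0.4644, 0.3313]), 34)]
scene [(array([0.51  , 0.2519]), 39), (array([0.4741, 0.2482]), 74)]
105.9333
```

View pics/z11.png

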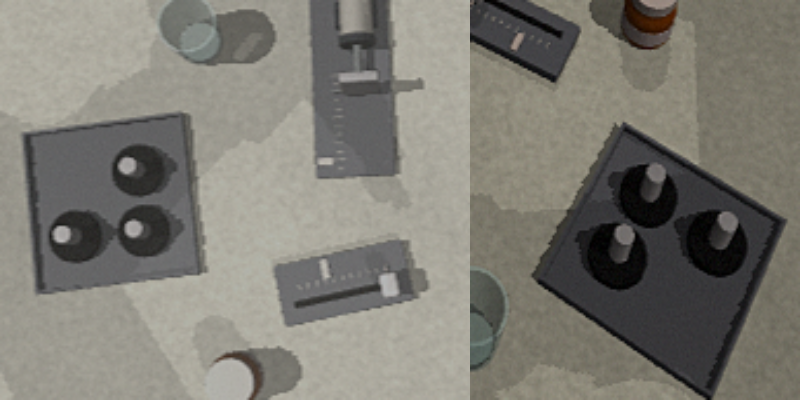

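All three caps stand upright in the tray, the vent is fully back, the plunger is home and the bystanders are where they were.

```bash
python3 -c "
from workcell import hand_in,get_obs
print(get_obs()['wrist_force']);print(hand_in())"
```

```text
[-0.52757604  0.41447505 -0.05194041]
the job is handed in; nothing more can be done
None
```

The leak test ran through in order and is handed in at about 106 s of the 210 s allowed. `hand_in()` gives no verdict, so the results below are my own checks.

- **Caps on ports:** the tray held three caps, and I put one on each port. They measured within about 2 mm of the port centres.
- **Vent to mark:** I slid the grip about 59 mm. The check afterwards put it about 1 mm from the middle of its mark.
- **Plunger:** the first pull stopped about 2 mm short because the arm gave under the spring. I corrected it and held for 2.3 s with the pointer on the middle of the mark. I then guided it home by hand, and the handle was back at its starting pixel.
- **Vent back:** I slid it to its end stop, where I felt the force rise.
- **Knocked cap:** between my checks at 54.5 s and 63.9 s, around the slide back, the cap on port0 was pushed about 25 mm aside. I put it back centred, with the vent open and the plunger home, and only then returned the caps. I can't tell whether it moved before or after the vent reached its stop. If it was before, the "vent back, caps on" state was only reached once I replaced the cap.
- **End state:** all three caps stand upright in the tray within about 1 mm of where they started. The vent is open, the plunger is home, and nothing is touching the robot. The beaker and jar look unmoved in the last picture. The bottle is outside it but stood in the previous one, and I did not measure any of the three.

Some readings failed or disagreed: the two cameras differ by about 2 mm, so I averaged them. The automatic stem check sometimes returned nothing, or a wrong spot, when a cap was in the arm's shadow or hidden. I settled those cases by looking at the pictures.

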